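# Open the bur pot at the grinding bench

## Task

Open the wide aluminium bur pot: lift its lid off by the knob and lay the lid flat, knob up, inside the empty shallow steel tray, setting it down rather than dropping it. Leave the pot standing where it is, and leave the narrow pot closed.

Things in the scene. Friction and masses are not known exactly. Their poses are not given: they have to be found in the camera images.
- bur_lid_knob (a point): Grip point on the knob of the wide pot's loose lid, on its axis, 24 mm above the lid plate's top and 34 mm above the lid's underside; z up. Aluminium plate 92 mm across, 4 thick; solid spigot under it 72 across, 6 deep (4 mm play in the pot's mouth; the lid stands on it when laid down); upright round black plastic knob 18 across, 34 tall. About 0.12 kg, held only by its weight.
- bur_pot: The wide pot, loose: a round open aluminium pot 86 mm across and 38 mm tall, wall 3 mm, with a block of small grinding burs inside. The widest of the round pots on the bench. Origin at the centre of its underside, z up. Mass about 0.35 kg.
- tray_in (a point): Centre of the inner floor of the empty shallow steel tray, fixed to the bench: 170 mm (its x) by 160 mm (its y) outside, wall and floor 3 mm, rim 12 mm above the bench (9 mm above the inner floor). z up.
- narrow_lid_knob (a point): The same point on the knob of the narrow pot's lid (not to be opened): the pot is 60 mm across and 38 mm tall, its lid 66 mm across, with the same plate thickness, spigot depth, knob and materials as the wide one.
Things that resemble listed ones, but are neither listed nor needed, are in the scene too. Leave any yellow look-alike of the bur_pot alone. Leave any red look-alike of the part that bears bur_lid_knob alone.

How it is judged (in metres and radians):
On the way:
1. the wide pot's lid is lifted clear of the pot in the gripper (z of bur_lid_knob in the frame of bur_pot above 0.08 m and contact force between the fingers and bur_lid above 0.5 N), for 0.1 s.
At the end, for the whole second after the job is handed in: The wide pot's lid rests flat on the tray floor, knob up (10 degrees), its centre within 38 mm (tray x) and 33 mm (tray y) of the tray's centre; the wide pot is upright (10 degrees) and within 30 mm of its start; the narrow pot's lid is within 30 mm of its start (x of bur_lid_knob in the frame of tray_in between -0.038 and 0.038 m and y of bur_lid_knob in the frame of tray_in between -0.033 and 0.033 m and z of bur_lid_knob in the frame of tray_in between 0.028 and 0.04 m and angle between each of bur_lid_knob, bur_pot's own z axis and vertical below 0.175 rad and linear speed of bur_lid below 0.02 m/s and distance of each of bur_pot, narrow_lid_knob from where it was at the start of the episode below 0.03 m); the robot touches nothing.
It fails at once if the wide pot's lid is dropped or thrown (out of the fingers and faster than 0.7 m/s, a fall of about 25 mm) (linear speed of bur_lid above 0.7 m/s and contact force between the fingers and bur_lid below 0.05 N).
It fails at once if the narrow pot's lid is lifted off or knocked away (more than 30 mm from where it was) (distance of narrow_lid_knob from where it was at the start of the episode above 0.03 m).
It fails at once if the wide pot is tipped over (beyond 30 degrees) (angle between bur_pot's own z axis and vertical above 0.52 rad).
It also fails if it takes over 38 s, if anything falls off the work surface, if the arm or the gripper's body presses on something with over 40 N, if the wrist force passes 120 N, or if a joint passes its speed limit or range.

## Robot

A 6-joint arm with a two-finger parallel gripper is mounted at the origin on the work surface. World frame = base frame: x ahead of the robot, y to its left, z up, the work surface at z = 0. Lengths are in mm, angles in rad, forces in N, time in s.
With the tool pointing down it reaches from about 350 to 975 mm from the base axis. Payload 7.1 kg.
Tool frame: the origin (TCP) lies on the centre line of the jaws, within the pads' length; the fingertips stand 17 mm ahead of it and the grasp point (between the pads) lies 2 mm behind it; y points along the fingers, x is the direction in which the jaws open and shut, and the axes are right-handed (so a half turn about y gives the same grasp; the last joint's range is limited). The gripper opens to 88 mm and grips with 3 to 60 N. Pads are 20 mm wide; open, the fingers measure 115 mm over their backs; the gripper's body (75 mm by 178 mm) begins 61 mm behind the grasp point.
Start: joints at [1.221, 0.423, 1.63, -0, 1.089, -0.019], TCP at [202.968, 591.108, 239.675] pointing down, gripper open.
Joint ranges: [-3, 3], [-0.9, 2.11], [0.09, 2.58], [-1.31, 4.45], [0.11, 2.69], [-2.54, 2.54]. Speed limits (rad/s): [2.39, 2.39, 3.01, 3.14, 3.14, 3.14].

## Interface

Orientations are given as a rotation vector (axis times angle).
In Python, from rig import observe, read_camera, job_done, regions_of, tip_of gives the robot as it stands. The module is installed in compiled form; this text tells all that it offers.
- The arm moves only by the tool send_rows, never from a script. Its argument "motion" is text: rows parted by semicolons, each of 7 numbers parted by spaces: the shift along the world's x, y, z in m, then the turn, a rotation vector about the world's x, y, z in rad, then the opening, from 0 (shut) to 1 (fully open). In form: x y z rx ry rz hand; .... A call has 1 to 12 rows; each row is the pose to reach, as a shift and turn from the pose commanded when the call began; what a row does not reach only later rows make up. A row lasts 1/12 s, in which the tool goes at most 41.7 mm and 7.16 degrees, less where a joint would pass 70% of its speed; a pose out of reach is approached as far as the arm can. A call with a gripper value outside its range is refused whole. The fingers move at their own pace and stop on an object; "grip_force" is the grip in N (left out, the last holds). Time passes only in rows, so rows that repeat a pose let the fingers close. It gives the time, the measured TCP pose, the force and the opening at its end, in the units of the state.
- observe(): the state, without advancing time (a new reading comes with each control period).
- read_camera(name): name is "scene" or "top"; returns a dict with "img" (420x560x3 uint8, red, green, blue), "z_map" (420x560 float32, mm along the optical axis (not along the pixel's ray), 0 where there is no reading), "mtx" (3x3 intrinsics, pixels), "R" (3x3) and "t" (3): a world point X has camera coordinates R X + t. Camera axes: x right, y down, z forward; pixel columns grow to the right and rows downward; lengths in mm; the calibration is good to about 2 mm. A picture is of the moment at which its call begins.
- job_done(): hands the job in, once; it reports no verdict.
Trained networks look in a picture, given as the dict that the camera call returned (one of the last four; its "shot" number tells which), for a name from the list of things; names that differ only in an ending like _2 or _b are one class to them, and where a whole thing is asked for, a point or a joint stands for the part that bears it (a point fixed in the world has none). Each returns a list of dicts, best first, with "p" (0 to 1); they miss things now and then, are a little off and sometimes report something else, mostly with a low value. They report only what shows in the picture. A call takes as long as a camera call. They do not tell look-alikes from the thing itself.
- regions_of(thing, picture): "mask" (420x560 bool, what is visible of it) and "centre" ([column, row] in pixels, amid what is visible of it).
- tip_of(thing, picture): "centre" ([column, row] in pixels: a listed point, or the origin of a listed thing).
The state is a dict: "t": time; "q": joint angles; "joint_velocities": joint speeds; "joint_efforts": joint torques, N m; "position": TCP position; "tool_rot": TCP orientation; "ft_force": force on the tool from outside, world axes, zero at the start; "ft_torque": the same for the moment, N m; "opening": finger opening in mm.
Only numpy, scipy, OpenCV 4.12 (cv2) and the standard library are available. Lean on these libraries where they do the work, as an engineer would, in place of code of your own. Each camera call takes 0.05 s, during which the arm holds its last target.

## Working session

There is one attempt and no reset: what is moved stays moved. The work goes in short steps, Python scripts to look and compute and a tool call to move; the robot and the scene stay as the last step left them, time stands still between calls to the robot, and variables do not carry over. Pictures are saved under pics/ and viewed, and the job is handed in when it is done.

Besides the shell and the picture viewer there is one more tool, called after "Emit:" as name(argument=value, ...) on one line, values as JSON. send_rows: Moves the arm, as the interface text tells. Its arguments: {"type":"object","properties":{"motion":{"type":"string"},"grip_force":{"type":"number"}},"required":["motion"]}

```bash
mkdir -p pics; cat > h.py <<'E'
import numpy as np, cv2
from rig import *
def world(p,uv,z=None):
    u,v=uv; d=np.linalg.inv(p["mtx"])@np.array([u,v,1.]); R=np.array(p["R"]);t=np.array(p["t"])
    if z is None:
        zz=p["z_map"][int(round(v)),int(round(u))]; return R.T@(d*zz-t)
    o=-R.T@t; w=R.T@d; return o+w*(z-o[2])/w[2]
def cloud(p):
    z=p["z_map"]; v,u=np.indices(z.shape); d=np.stack([u,v,np.ones_like(u)],-1)@np.linalg.inv(p["mtx"]).T
    return (d*z[...,None]-np.array(p["t"]))@np.array(p["R"])
E
python3 - <<'E'
from h import *
s=observe(); print(s["t"],s["position"],s["tool_rot"],s["opening"],s["ft_force"])
for n in ("top","scene"):
    p=read_camera(n); cv2.imwrite(f"pics/{n}1.png",p["img"][...,::-1]); np.savez(f"{n}1.npz",**{k:p[k] for k in("img","z_map","mtx","R","t")})
    for th in("bur_lid_knob","tray_in","narrow_lid_knob","bur_pot"):
        for r in tip_of(th,p)[:6]:
            print(n,th,round(r["p"],2),np.round(r["centre"],1),np.round(world(p,r["centre"]),0),np.round(world(p,r["centre"],{"tray_in":3,"bur_pot":0}.get(th,66)),0))
E
```

```text
0.0 [202.78422003 590.60396818 238.87944532] [-1.34866736 -0.96120056  0.96335197] 87.83846660119865 [ 0.62600087 -0.06979698  0.34637348]
top bur_lid_knob 0.93 [425.8 318. ] [ 352. -385.   42.] [ 355. -376.   66.]
top bur_lid_knob 0.75 [309.2 186.9] [ 624. -145.   64.] [ 624. -144.   66.]
top tray_in 0.76 [143.7 200.6] [605. 218.   1.] [605. 217.   3.]
top narrow_lid_knob 0.9 [236.1 269.5] [455.   5.  75.] [455.   6.  66.]
top bur_pot 0.84 [368.  189.1] [ 628. -280.   16.] [ 631. -285.    0.]
top bur_pot 0.72 [349.2 126.5] [ 773. -243.   14.] [ 778. -246.    0.]
scene bur_lid_knob 0.93 [157.6 201.7] [ 352. -383.   22.] [ 413. -376.   66.]
scene tray_in 0.94 [378.3 226.7] [611. 215.   3.] [611. 215.   3.]
scene narrow_lid_knob 0.65 [291.2 186.4] [454.   3.  76.] [441.   7.  66.]
scene bur_pot 0.77 [200.6 265.8] [ 640. -288.   14.] [ 626. -288.    0.]
scene bur_pot 0.64 [226.9 308.8] [ 788. -246.   16.] [ 775. -245.    0.]
scene bur_pot 0.51 [258.4 256.8] [ 674. -147.   41.] [ 634. -139.    0.]
```

View pics/top1.png

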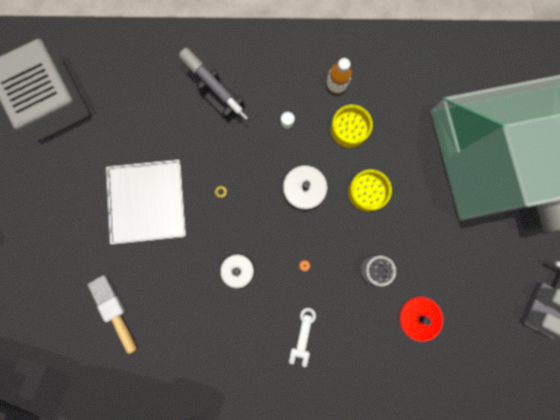

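View pics/scene1.png

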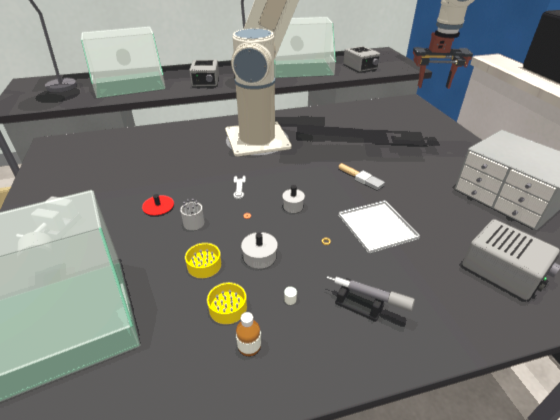

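Candidates in the top view:
- **Silver lidded pot at (305,187):** the widest, closed, about 92 mm. This fits the wide pot.
- **Silver lidded pot at (236,270):** the narrow one.
- **Red lid at (422,318) and yellow pots at (352,126) and (370,190):** look-alikes, to be left alone.
- **Tray at (146,201):** empty.

I'll confirm with a crop and sizes.

```bash
python3 - <<'E'
from h import *
T=dict(np.load("top1.npz")); S=dict(np.load("scene1.npz"))
a=cv2.resize(T["img"][150:300,200:350],(450,450),interpolation=2); b=cv2.resize(S["img"][170:280,220:320],(320,352),interpolation=2)
c=np.zeros((450,770,3),np.uint8); c[:,:450]=a; c[:352,450:]=b
cv2.imwrite("pics/crop1.png",c[...,::-1])
for n,p in(("T",T),("S",S)):
    C=cloud(p)
    for nm,c0 in(("wide",(624,-144)),("narrow",(455,5))):
        m=(np.hypot(C[...,0]-c0[0],C[...,1]-c0[1])<65)
        for lo,hi in((36,50),(55,85)):
            k=m&(C[...,2]>lo)&(C[...,2]<hi); q=C[k]
            if len(q)<5: print(n,nm,lo,len(q)); continue
            (cx,cy),r=cv2.minEnclosingCircle(q[:,:2].astype(np.float32))
            print(n,nm,lo,len(q),"circ",round(cx,1),round(cy,1),round(2*r,1),"mean",q.mean(0).round(1),"zmax",np.percentile(q[:,2],[50,98]).round(1))
# tray from brightness in top image
img=T["img"]; g=(img.min(-1)>90).astype(np.uint8); g[:, :90]=0; g[:150]=0; g[260:]=0; g[:,195:]=0
r=cv2.minAreaRect(cv2.findNonZero(g)); bx=cv2.boxPoints(r)
w=np.array([world(T,q,12) for q in bx]); print(bx.round(0).tolist(),w.round(0).tolist(),w.mean(0).round(1),np.linalg.norm(w[1]-w[0]),np.linalg.norm(w[2]-w[1]))
from scipy.spatial.transform import Rotation as Ro
print(Ro.from_rotvec(observe()["tool_rot"]).as_matrix().round(3))
C=cloud(T); q=C[(C[...,0]>300)&(C[...,0]<800)&(abs(C[...,1])<400)&(C[...,2]>60)]; print(len(q), q[:,2].max())
E
```

```text
T wide 36 1321 circ 630.1 -138.3 91.7 mean [ 629.5 -138.1   40.8] zmax [40.8 43.7]
T wide 55 69 circ 629.6 -138.1 17.5 mean [ 628.4 -137.6   72.3] zmax [74.5 76.5]
T narrow 36 715 circ 452.2 6.7 65.7 mean [452.1   6.3  40.6] zmax [40.6 43.7]
T narrow 55 70 circ 451.8 6.8 18.0 mean [452.2   6.2  73.5] zmax [74.6 77.4]
S wide 36 652 circ 630.7 -135.4 94.6 mean [ 635.7 -136.7   40.5] zmax [40.4 43.7]
S wide 55 61 circ 632.2 -135.6 18.8 mean [ 634.6 -135.8   68.6] zmax [69.8 76.1]
S narrow 36 215 circ 454.4 9.5 68.0 mean [458.2   8.   40.4] zmax [40.3 46.2]
S narrow 55 47 circ 453.3 10.2 19.0 mean [456.4   9.2  67.8] zmax [69.1 76.1]
[[102.0, 164.0], [180.0, 158.0], [187.0, 238.0], [109.0, 245.0]] [[685.0, 309.0, 12.0], [700.0, 137.0, 12.0], [521.0, 118.0, 12.0], [508.0, 285.0, 12.0]] [603.3 212.   12. ] 172.34796933246724 179.7724205610811
[[ 0.325 -0.    -0.946]
 [ 0.946 -0.     0.325]
 [-0.    -1.     0.   ]]
1547 850.9220559643313
```

View pics/crop1.png

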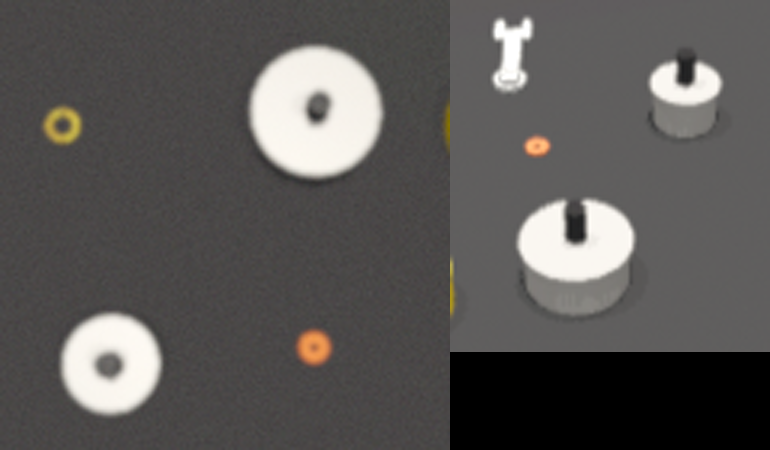

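The crop confirms it: the wide silver pot has its lid on (92 mm measured) with the knob axis at about (630,-137), top at 76. The narrow lid measures 66 mm at (452,7). I'll move above the wide pot.

Emit:
send_rows(motion="0.035 -0.060 0 0 0 0 1; 0.07 -0.12 0 0 0 0 1; 0.105 -0.18 -0.005 0 0 0 1; 0.14 -0.24 -0.01 0 0 0 1; 0.16 -0.273 -0.015 0 0 0 1; 0.18 -0.307 -0.02 0 0 0 1; 0.2 -0.341 -0.025 0 0 0 1; 0.22 -0.375 -0.03 0 0 0 1; 0.24 -0.409 -0.035 0 0 0 1; 0.26 -0.443 -0.04 0 0 0 1; 0.28 -0.477 -0.045 0 0 0 1; 0.3 -0.511 -0.05 0 0 0 1", grip_force=25)

```text
t: 1.5
position: [455.9, 159.7, 201.3]
tool_rot: [-1.348, -0.963, 0.962]
ft_force: [0.4, 0.3, -0.3]
opening: 87.9
```

Emit:
send_rows(motion="0 0 0 0 0 0 1; 0 0 0 0 0 0 1; 0 0 0 0 0 0 1")

```text
t: 1.75
position: [455.0, 161.6, 201.2]
tool_rot: [-1.348, -0.961, 0.961]
ft_force: [-1.3, 0.7, 0.9]
opening: 88.2
```

```bash
python3 - <<'E'
from h import *
s=observe(); print(s["t"],s["position"],s["q"])
p=read_camera("top")
C=cloud(p)
for r in regions_of("tray_in",p)[:2]: print("reg",r["p"],r["centre"])
# tray edges by otsu on a tight region
img=T=p["img"]; g=cv2.cvtColor(img,cv2.COLOR_RGB2GRAY)
roi=g[140:265,90:205]; th,b=cv2.threshold(roi,0,255,cv2.THRESH_OTSU)
cs,_=cv2.findContours(b,0,2); c=max(cs,key=cv2.contourArea)+np.array([90,140])
q=cv2.approxPolyDP(cv2.convexHull(c),6,True)[:,0]; w=np.array([world(p,x,12) for x in q.astype(float)])
print(th,q.tolist(),w.round(0).tolist(),w.mean(0).round(1))
E
```

```text
1.75 [454.95357387 161.59942041 201.20584261] [ 3.16460378e-01  2.69813538e-01  1.96922299e+00  3.96971248e-04
  9.02651432e-01 -9.22616416e-01]
reg 0.68 [142.6, 201.8]
138.0 [[178, 160], [184, 235], [111, 243], [106, 168]] [[695.0, 142.0, 12.0], [528.0, 124.0, 12.0], [512.0, 280.0, 12.0], [677.0, 299.0, 12.0]] [602.9 211.6  12. ]
```

Emit:
send_rows(motion="0.018 -0.03 -0.006 0 0 0 1; 0.036 -0.06 -0.012 0 0 0 1; 0.054 -0.09 -0.02 0 0 0 1; 0.072 -0.12 -0.03 0 0 0 1; 0.09 -0.15 -0.04 0 0 0 1; 0.108 -0.18 -0.05 0 0 0 1; 0.126 -0.21 -0.06 0 0 0 1; 0.144 -0.24 -0.07 0 0 0 1; 0.16 -0.27 -0.07 0 0 0 1; 0.175 -0.298 -0.07 0 0 0 1; 0.175 -0.298 -0.07 0 0 0 1; 0.175 -0.298 -0.07 0 0 0 1")

```text
t: 2.85
position: [630.7, -135.9, 131.0]
tool_rot: [-1.348, -0.963, 0.962]
ft_force: [0.2, 0.3, 0.4]
opening: 87.8
```

Emit:
send_rows(motion="0 0 0 0 0 0 1; 0 0 0 0 0 0 1")

```text
t: 3.02
position: [629.5, -134.3, 131.1]
tool_rot: [-1.346, -0.963, 0.964]
ft_force: [-0.2, 0.0, 0.0]
opening: 87.8
```

```bash
python3 - <<'E'
from h import *
s=observe(); print(s["t"],s["position"],s["q"].round(2) if hasattr(s["q"],"round") else s["q"],s["ft_force"])
p=read_camera("scene"); cv2.imwrite("pics/s2.png",cv2.resize(p["img"][150:320,150:350],(800,680)[:2],interpolation=2)[:600,:,::-1])
E
```

```text
3.0167 [ 629.45861331 -134.34198462  131.11022777] [-0.23  0.58  1.65  0.    0.91 -1.47] [-0.19476235  0.00544241  0.00137821]
```

View pics/s2.png

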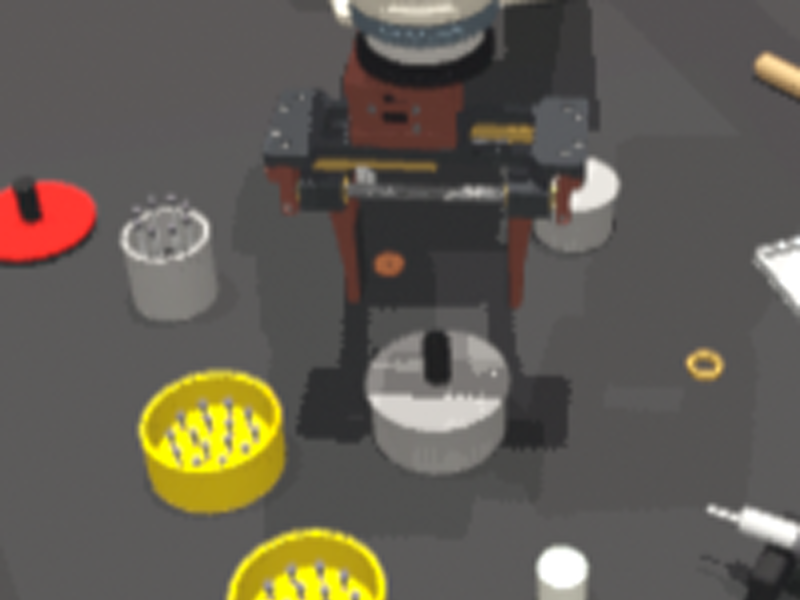

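The open fingers straddle the knob at crop (435,350). They sit at crop columns 350 and 515, so they are centred. I'll descend and close.

Emit:
send_rows(motion="0.001 -0.002 -0.012 0 0 0 1; 0.001 -0.002 -0.026 0 0 0 1; 0.001 -0.002 -0.04 0 0 0 1; 0.001 -0.002 -0.052 0 0 0 1; 0.001 -0.002 -0.06 0 0 0 1; 0.001 -0.002 -0.065 0 0 0 1; 0.001 -0.002 -0.065 0 0 0 1; 0.001 -0.002 -0.065 0 0 0 1")

```text
t: 3.73
position: [631.0, -138.5, 65.7]
tool_rot: [-1.347, -0.962, 0.962]
ft_force: [0.5, 0.4, 0.0]
opening: 88.2
```

Emit:
send_rows(motion="0 0 0 0 0 0 0.5; 0 0 0 0 0 0 0.3; 0 0 0 0 0 0 0.25; 0 0 0 0 0 0 0.2; 0 0 0 0 0 0 0.1; 0 0 0 0 0 0 0; 0 0 0 0 0 0 0; 0 0 0 0 0 0 0; 0 0 0 0 0 0 0; 0 0 0 0 0 0 0", grip_force=25)

```text
t: 4.57
position: [631.1, -138.5, 66.1]
tool_rot: [-1.348, -0.962, 0.962]
ft_force: [-0.1, 0.4, 0.0]
opening: 24.3
```

Not yet stopped on the 18 mm knob, so I'll wait a bit more.

Emit:
send_rows(motion="0 0 0 0 0 0 0; 0 0 0 0 0 0 0; 0 0 0 0 0 0 0; 0 0 0 0 0 0 0")

```text
t: 4.9
position: [631.0, -138.4, 66.1]
tool_rot: [-1.348, -0.962, 0.962]
ft_force: [0.3, -0.5, -0.7]
opening: 17.6
```

Emit:
send_rows(motion="0 0 0.003 0 0 0 0; 0 0 0.008 0 0 0 0; 0 0 0.015 0 0 0 0; 0 0 0.025 0 0 0 0; 0 0 0.037 0 0 0 0; 0 0 0.05 0 0 0 0; 0 0 0.063 0 0 0 0; 0 0 0.076 0 0 0 0; 0 0 0.088 0 0 0 0; 0 0 0.096 0 0 0 0; 0 0 0.1 0 0 0 0; 0 0 0.1 0 0 0 0")

```text
t: 5.9
position: [631.6, -138.6, 167.4]
tool_rot: [-1.349, -0.963, 0.961]
ft_force: [-0.2, -0.3, -0.9]
opening: 17.3
```

```bash
python3 - <<'E'
from h import *
s=observe(); print(s["t"],s["position"],s["opening"],s["ft_force"])
p=read_camera("scene"); cv2.imwrite("pics/s3.png",cv2.resize(p["img"][150:300,150:350],(800,600),interpolation=2)[:,:,::-1])
E
```

```text
5.9 [ 631.60244416 -138.6011339   167.43699877] 17.284371660538667 [-0.21528535 -0.33501119 -0.9022522 ]
```

View pics/s3.png

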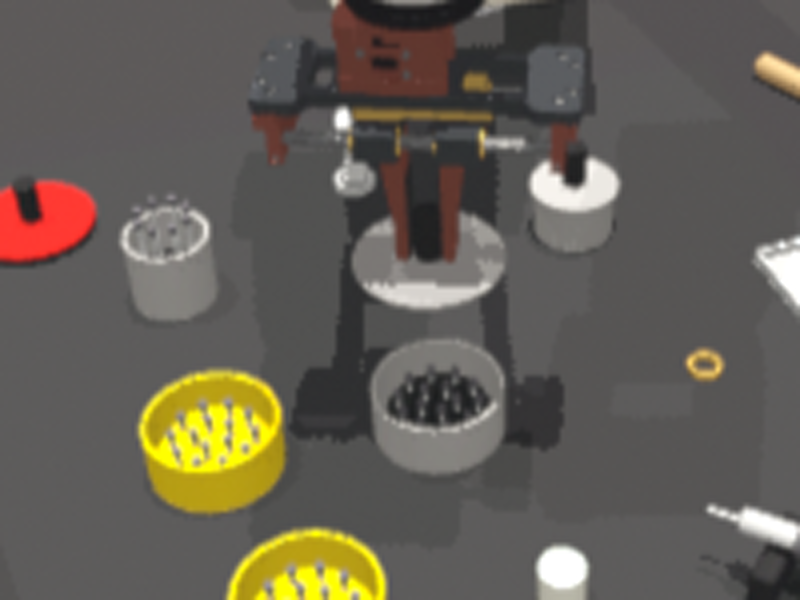

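The lid (crop (428,260)) hangs level in the fingers. The pot stands open at crop (438,405) and hasn't moved. I'll carry the lid to the tray.

Emit:
send_rows(motion="-0.001 0.01 0 0 0 0 0; -0.003 0.03 0 0 0 0 0; -0.005 0.06 0 0 0 0 0; -0.007 0.09 0 0 0 0 0; -0.01 0.12 0 0 0 0 0; -0.012 0.15 0 0 0 0 0; -0.014 0.18 0 0 0 0 0; -0.016 0.21 0 0 0 0 0; -0.019 0.24 0 0 0 0 0; -0.021 0.265 0 0 0 0 0; -0.023 0.29 0 0 0 0 0; -0.025 0.31 0 0 0 0 0")

```text
t: 6.95
position: [604.8, 174.0, 165.1]
tool_rot: [-1.346, -0.962, 0.964]
ft_force: [0.3, 0.2, -1.6]
opening: 17.5
```

Emit:
send_rows(motion="-0.001 0.02 0 0 0 0 0; -0.002 0.034 0 0 0 0 0; -0.002 0.041 0 0 0 0 0; -0.002 0.042 0 0 0 0 0; -0.002 0.042 0 0 0 0 0; -0.002 0.042 0 0 0 0 0")

```text
t: 7.45
position: [604.0, 212.7, 165.9]
tool_rot: [-1.348, -0.961, 0.962]
ft_force: [0.2, 1.1, -0.9]
opening: 17.0
```

```bash
python3 - <<'E'
from h import *
s=observe(); print(s["t"],s["position"],s["opening"],s["ft_force"])
p=read_camera("scene"); cv2.imwrite("pics/s4.png",cv2.resize(p["img"][130:280,280:480],(800,600),interpolation=2)[:,:,::-1])
E
```

```text
7.45 [603.95528383 212.73473211 165.86747107] 17.003888072422008 [ 0.20525346  1.05154633 -0.90413964]
```

View pics/s4.png

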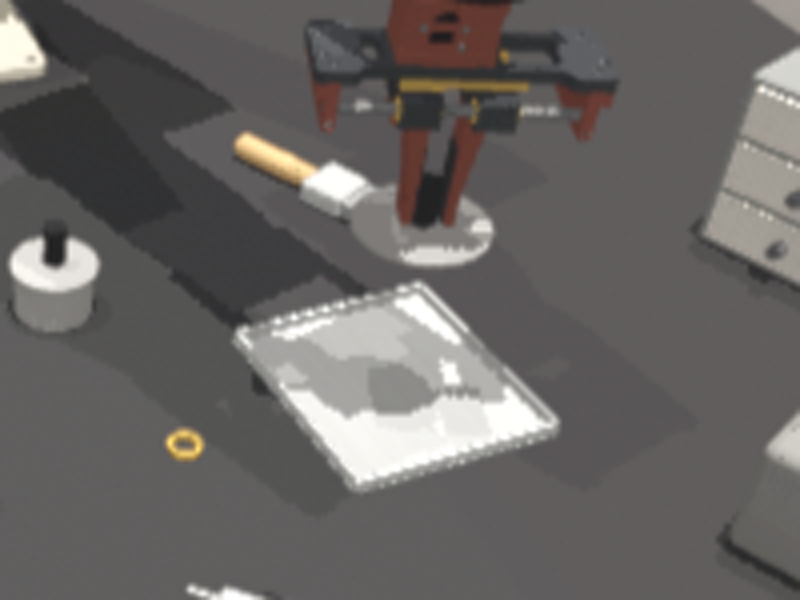

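The lid is level above the tray. By my numbers it touches the floor at TCP z of about 37. I'll descend to just above that.

Emit:
send_rows(motion="0 0.001 -0.01 0 0 0 0; 0 0.001 -0.025 0 0 0 0; 0 0.001 -0.042 0 0 0 0; 0 0.001 -0.06 0 0 0 0; 0 0.001 -0.077 0 0 0 0; 0 0.001 -0.092 0 0 0 0; 0 0.001 -0.105 0 0 0 0; 0 0.001 -0.114 0 0 0 0; 0 0.001 -0.119 0 0 0 0; 0 0.001 -0.122 0 0 0 0; 0 0.001 -0.122 0 0 0 0; 0 0.001 -0.122 0 0 0 0")

```text
t: 8.5
position: [604.5, 214.7, 44.6]
tool_rot: [-1.348, -0.963, 0.962]
ft_force: [-0.4, -1.0, -0.3]
opening: 17.8
```

Emit:
send_rows(motion="0 0 -0.001 0 0 0 0; 0 0 -0.002 0 0 0 0; 0 0 -0.003 0 0 0 0; 0 0 -0.004 0 0 0 0; 0 0 -0.005 0 0 0 0; 0 0 -0.005 0 0 0 0; 0 0 -0.005 0 0 0 0")

```text
t: 9.08
position: [604.0, 214.5, 39.1]
tool_rot: [-1.348, -0.962, 0.962]
ft_force: [0.3, -0.2, -0.8]
opening: 17.5
```

Emit:
send_rows(motion="0 0 -0.0005 0 0 0 0; 0 0 -0.001 0 0 0 0; 0 0 -0.0015 0 0 0 0; 0 0 -0.0015 0 0 0 0; 0 0 -0.0015 0 0 0 0")

```text
t: 9.5
position: [604.0, 214.5, 37.6]
tool_rot: [-1.348, -0.962, 0.962]
ft_force: [-0.3, 0.8, -1.1]
opening: 17.6
```

Emit:
send_rows(motion="0 0 -0.0005 0 0 0 0; 0 0 -0.001 0 0 0 0; 0 0 -0.001 0 0 0 0; 0 0 -0.001 0 0 0 0")

```text
t: 9.83
position: [604.2, 214.6, 37.1]
tool_rot: [-1.348, -0.962, 0.962]
ft_force: [-2.7, -0.3, 5.7]
opening: 17.5
```

The floor contact reads +5.7 N at the expected height. I'll release and retreat.

Emit:
send_rows(motion="0 0 0.0005 0 0 0 0.2; 0 0 0.0005 0 0 0 0.3; 0 0 0.0005 0 0 0 0.4; 0 0 0.0005 0 0 0 0.5; 0 0 0.0005 0 0 0 0.6; 0 0 0.0005 0 0 0 0.7; 0 0 0.0005 0 0 0 0.7; 0 0 0.0005 0 0 0 0.7; 0 0 0.0005 0 0 0 0.7; 0 0 0.0005 0 0 0 0.7")

```text
t: 10.67
position: [604.1, 214.6, 37.1]
tool_rot: [-1.348, -0.962, 0.962]
ft_force: [-0.1, 0.1, 0.2]
opening: 61.8
```

Emit:
send_rows(motion="0 0 0.005 0 0 0 0.7; 0 0 0.015 0 0 0 0.7; 0 0 0.03 0 0 0 0.7; 0 0 0.05 0 0 0 0.7; 0 0 0.075 0 0 0 0.7; 0 0 0.1 0 0 0 0.7; 0 0 0.125 0 0 0 0.7; 0 0 0.15 0 0 0 0.7; 0 0 0.17 0 0 0 0.7; 0 0 0.18 0 0 0 0.7; 0 0 0.18 0 0 0 0.7")

```text
t: 11.58
position: [605.6, 215.1, 221.2]
tool_rot: [-1.35, -0.967, 0.958]
ft_force: [0.0, -0.4, 0.5]
opening: 61.2
```

Emit:
send_rows(motion="-0.01 -0.02 0 0 0 0 0.7; -0.025 -0.04 0 0 0 0 0.7; -0.04 -0.07 0 0 0 0 0.7; -0.055 -0.1 0 0 0 0 0.7; -0.07 -0.12 0 0 0 0 0.7; -0.085 -0.14 0 0 0 0 0.7; -0.1 -0.16 0 0 0 0 0.7; -0.11 -0.17 0 0 0 0 0.7; -0.11 -0.17 0 0 0 0 0.7; -0.11 -0.17 0 0 0 0 0.7")

```text
t: 12.42
position: [493.9, 44.5, 216.9]
tool_rot: [-1.348, -0.961, 0.961]
ft_force: [1.3, 0.4, 0.0]
opening: 61.3
```

```bash
python3 - <<'E'
from h import *
s=observe(); print(s["t"],s["position"],s["opening"],s["ft_force"])
for n in("top","scene"):
    p=read_camera(n); cv2.imwrite(f"pics/{n}5.png",p["img"][...,::-1]); C=cloud(p)
    for nm,c0,lo,hi in(("lid",(604,214),10,20),("knob",(604,214),28,60),("pot",(630,-137),25,60),("narrow",(452,7),36,50)):
        q=C[(np.hypot(C[...,0]-c0[0],C[...,1]-c0[1])<65)&(C[...,2]>lo)&(C[...,2]<hi)]
        if len(q)<5: print(n,nm,len(q)); continue
        (cx,cy),r=cv2.minEnclosingCircle(q[:,:2].astype(np.float32))
        A=np.c_[q[:,:2]-q[:,:2].mean(0),np.ones(len(q))]; f=np.linalg.lstsq(A,q[:,2],rcond=None)[0]
        print(n,nm,len(q),round(cx,1),round(cy,1),round(2*r,1),np.percentile(q[:,2],[50,98]).round(1),"slope",f[:2].round(3))
E
```

```text
12.4167 [493.94486392  44.50001291 216.94530183] 61.28569278790528 [1.27713922 0.40528617 0.03046167]
top lid 190 627.6 215.9 72.1 [11.6 13.8] slope [-0.019 -0.   ]
top knob 0
top pot 323 631.1 -138.5 86.1 [34.4 39.2] slope [-0.009  0.001]
top narrow 26 438.5 3.1 58.0 [40.2 42.5] slope [0.037 0.025]
scene lid 420 603.6 216.5 94.3 [11.8 15.9] slope [ 0.004 -0.004]
scene knob 49 603.6 214.2 20.6 [41.9 46.8] slope [-0.405  0.332]
scene pot 341 630.9 -137.5 89.2 [30.9 38.2] slope [0.005 0.003]
scene narrow 215 454.7 9.5 69.3 [40.3 47.1] slope [ 0.011 -0.006]
```

View pics/scene5.png

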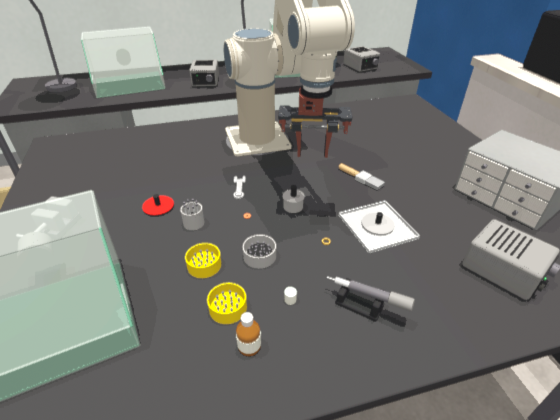

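View pics/top5.png

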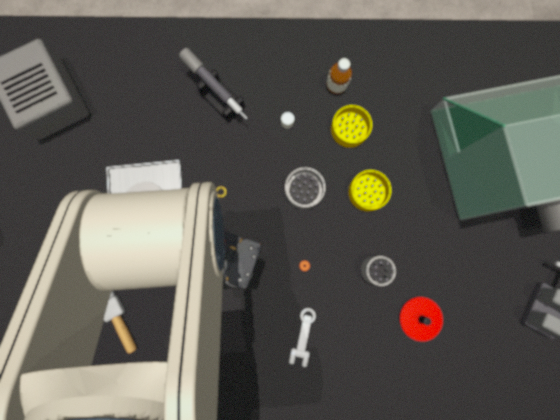

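The lid lies flat, knob up, at scene (378,222). It sits at about (604,215) with its plate top at about 12 mm (13 expected), within about 5 mm of the tray centre. The pot stands at scene (260,251), the narrow pot is still closed, and the gripper is clear at z 217. I'll hand it in.

```bash
python3 -c "
from rig import *
print(job_done())"
```

```text
the job is handed in; nothing more can be done
None
```

I lifted the wide pot's lid off by its knob, carried it level to the tray and lowered it to contact. It touched at 5.7 N with the TCP at z = 37 mm, where I expected the tray floor. I then released it, backed away and handed the job in at about 12.5 s. The hand-in reports no verdict.

Last checks before handing in:
- **Lid:** it lies flat with the knob up, centred at about (604, 215) mm. That is within about 5 mm of the tray centre, which I measured at about (605, 214). The plate top reads about 12 mm against 13 expected.
- **Wide pot:** it is upright and within about 1–2 mm of where it started.
- **Narrow pot:** still closed, and within about 1 mm of its start.
- **Gripper:** about 217 mm above the bench, with no load on it.

In the last top view the arm hid most of the tray and the narrow pot, so its readings for those two are not usable. The lid and narrow-pot checks come from the scene camera alone.

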